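# Find the solid billet by weight and nip it in the drilling vice

### The arm

A 7-joint arm with a two-finger parallel gripper is mounted at the origin on a cart in front of the work surface, level with it; the furniture and walls round the work are solid. World frame = base frame: x ahead of the robot, y to its left, z up, the work surface at z = 0. Lengths are in mm, angles in rad, forces in N, time in s.
With the tool pointing down it reaches from about 400 to 850 mm from the base axis. Payload 6.9 kg.
Tool frame: the origin (TCP) lies midway between the tips of the shut fingers; the grasp point (between the pads) lies 19 mm behind it; z points along the fingers, y is the line along which they close (so a half turn about z gives the same grasp; the last joint's range is limited). The gripper opens to 85 mm and grips with 20 to 120 N. Pads are 22 mm wide; open, the fingers measure 114 mm over their backs; the gripper's body (76 mm by 85 mm) begins 54 mm behind the grasp point. The pads swing forward as they close: fully open they stand 13 mm farther back than shut.
Start: joints at [1.448, 0.507, -0.238, 1.5, 0.126, 1.149, -0.155], TCP at [141.726, -608.708, 231.275] pointing down, gripper open.
Joint ranges: [-3.08, 3.08], [-0.24, 2.05], [-1.43, 1.35], [0, 2.5], [-1.52, 4.66], [0.17, 1.96], [-2.89, 2.89]. Speed limits (rad/s): [2.39, 2.39, 3.14, 3.14, 3.14, 3.14, 3.14].

### API

Orientations are given as a unit quaternion [w, x, y, z].
In Python, from station import arm gives the robot as it stands.
- The arm moves only by the tool drive_tool, never from a script. Its argument "series" is a list of rows, each a list of 7 numbers: the shift along the world's x, y, z in cm, then the turn, a rotation vector about the world's x, y, z in degrees, then the opening, from 0 (shut) to 1 (fully open). In form: [[x, y, z, wx, wy, wz, claw], ...]. A call has 1 to 5 rows; each row shifts and turns the commanded pose from where the row before left it; what a row does not reach is not made up. A row lasts 1/10 s, in which the tool goes at most 50 mm and 8.59 degrees, less where a joint would pass 70% of its speed; a pose out of reach is approached as far as the arm can. A call is refused whole if a number of a shift passes 5 or a number of a turn 8.59, either way. A call with a gripper value outside its range is refused whole. The fingers move at their own pace and stop on an object; "grip_force" is the grip in N (left out, the last holds). Time passes only in rows, so rows that do not move let the fingers close. It gives the time, the measured TCP pose, the force, the opening and the grip force at its end, in the units of the state.
- arm.observe(): the state, without advancing time (a new reading comes with each control period).
- arm.camera(name): name is "scene" or "top"; returns (picture, depth): 384x512x3 uint8, red, green, blue; 384x512 float32, mm along the optical axis (not along the pixel's ray), 0 where there is no reading.
- arm.camera_params(name): a dict with "fx", "fy", "cx", "cy" (pixels), "k1" (the pictures are not rectified: a ray, as slopes to the right and down, at radius r is drawn at 1 + k1 r^2 times it, then the intrinsics apply), "R" (3x3) and "t" (3): a world point X has camera coordinates R X + t. Camera axes: x right, y down, z forward; pixel columns grow to the right and rows downward; lengths in mm; the calibration is good to about 2 mm. A picture is of the moment at which its call begins. camera_params takes no time and is no camera call.
- arm.finish_job(): hands the job in; it is judged then, once.
The state is a dict: "t": time; "joint_pos": joint angles; "dq": joint speeds; "effort": joint torques, N m; "position": TCP position; "orientation": TCP orientation; "ft_force": force on the tool from outside, world axes, zero at the start; "torque": the same for the moment, N m; "width": finger opening in mm; "grasp_force": force on a finger pad.
Only numpy, scipy, OpenCV 4.12 (cv2) and the standard library are available. Lean on these libraries where they do the work, as an engineer would, in place of code of your own. Each camera call takes 0.05 s, during which the arm holds its last target. There are 200 camera calls.

### The job

Three look-alike billets lie in the wooden tray: one is solid silver, the other two are only plated aluminium dummies, and nothing but the weight tells them apart. Find the silver one and set it down flat in the middle of the small blue vice, lengthways between the jaws (set it down on the steel block on the way if you must take it another way), ready for drilling: slide the jaw up by its stud until you feel it nip the billet against the fixed jaw, firmly but without forcing it, and let go. Do not let a billet drop, leave the two dummies in the tray, and do not disturb the flux jar or the loupe.

Things in the scene. Friction and masses are not known exactly. Their poses are not given: they have to be found in the camera images.
- billet_a: one of three billets that look exactly alike: bright silver-coloured bar, 60 x 24 x 14 mm, a small pop mark in the middle of its top. One is solid silver (about 0.2 kg), the other two are plated aluminium dummies (about 0.06 kg); only the weight tells which. Origin: centre of its underside; x along its length, y across its width, z up
- billet_b: one of three billets that look exactly alike: bright silver-coloured bar, 60 x 24 x 14 mm, a small pop mark in the middle of its top. One is solid silver (about 0.2 kg), the other two are plated aluminium dummies (about 0.06 kg); only the weight tells which. Origin: centre of its underside; x along its length, y across its width, z up
- billet_c: one of three billets that look exactly alike: bright silver-coloured bar, 60 x 24 x 14 mm, a small pop mark in the middle of its top. One is solid silver (about 0.2 kg), the other two are plated aluminium dummies (about 0.06 kg); only the weight tells which. Origin: centre of its underside; x along its length, y across its width, z up
- tray: fixed pale wooden tray, 92 x 170 x 21 mm: three places side by side, 66 x 30 mm and 56 mm apart, a billet lying in each along the tray's x on blue cloth 6 mm above the bench, its top 1 mm below the 21 mm ribs. End walls close the places at both ends: take a billet across its 24 mm width. Origin: centre of its underside; x along the billets, y across the places, z up
- tray_place1 (a point): centre of the cloth floor of the tray's place at -y (tray frame). A finger channel 36 mm wide runs across the middle of all three places, down to the cloth, and out at both sides of the tray; in it there are 32 mm between neighbouring billets
- tray_place2 (a point): centre of the cloth floor of the tray's middle place
- tray_place3 (a point): centre of the cloth floor of the tray's place at +y (tray frame)
- bench_block: fixed ground steel bench block, 98 x 111 x 20 mm, flat top 20 mm above the bench, free to set things down on. Origin: centre of its underside; z up
- vice: small blue quick-slide drilling vice bolted to the bench: bed 190 x 50 mm, 18 mm above the bench; lugs at its ends 84 mm wide, 16 mm high. Jaws 50 mm wide, tops 34 mm above the bench, brass-lined. Fixed jaw at the +x end, its face 20 mm in +x of the origin, looking to -x. Origin: centre of its underside; x along the slide towards the fixed jaw, y along the jaws, z up
- vice_seat (a point): point on the vice's bed, 18 mm above the bench, where the centre of the billet's underside lies when the billet is in the middle against the fixed jaw: its length along the vice's y, its ends 5 mm out of the jaws each side, where fingers can hold them, its 24 mm width between the jaws, too close for fingers beside it
- vice_jaw: sliding steel jaw of the vice, at the end nearer the robot. A spring brake (red plate at its tail) holds it where it is: it takes about 3 N to push up, about 14 N to push back, and once pushed onto a billet keeps its nip. It closes in the vice's +x. Origin: under the middle of its face, at bench height
- jaw_stud (a point): centre of the top of the knurled stud on the sliding jaw: upright steel pin 12 mm thick, 32 mm long, top 61 mm above the bench, 52 mm behind the jaw's face
- jaw_gap (a joint): gap between the two jaw faces in m, 0 (shut) to 0.040 (fully open); 0.024 when it touches a billet held against the fixed jaw
- flux_jar: white jar with a green lid, 52 mm wide and 52 mm high, standing loose to the right of the vice; leave it alone. Origin: centre of its underside
- eye_loupe: black eye loupe, 46 mm wide and 35 mm high, standing loose at the back; leave it alone. Origin: centre of its underside
Not all that is in view belongs to the job. Leave any red or yellow look-alike of the billet_a alone.

How it is judged:
By the outcome, as a careful person would: the job done as asked, in the order asked, and still so for the second after the job is handed in, with the robot touching nothing.
It also fails if it takes over 72 s, if anything falls off the work surface, if the arm or the gripper's body presses on something with over 40 N, if the wrist force passes 120 N, or if a joint passes its speed limit or range.

## Working session

There is one attempt and no reset: what is moved stays moved. The work goes in short steps, Python scripts to look and compute and a tool call to move; the robot and the scene stay as the last step left them, time stands still between calls to the robot, and variables do not carry over. Pictures are saved under pics/ and viewed, at most 10 in all, crops included, and the job is handed in when it is done.

Besides the shell and the picture viewer there is one more tool, called after "Emit:" by a JSON object that holds its "api" and its "payload". drive_tool: Moves the arm, as the interface text tells. Its arguments: {"type":"object","properties":{"series":{"type":"array"},"grip_force":{"type":"number"}},"required":["series"]}

```bash
mkdir -p pics; ls; cat > h.py <<'E'
import numpy as np,cv2
from station import arm
def grab(n,f=None):
    p,d=arm.camera(n)
    if f: cv2.imwrite(f'pics/{f}.png',p[:,:,::-1])
    return p,d
def ray(n,uv):
    c=arm.camera_params(n); R=np.array(c['R']);t=np.array(c['t'])
    d=np.array([(uv[0]-c['cx'])/c['fx'],(uv[1]-c['cy'])/c['fy']]);u=d.copy()
    for _ in range(30): u=d/(1+c['k1']*(u@u))
    return -R.T@t, R.T@np.array([u[0],u[1],1.])
def onz(n,uv,z):
    o,r=ray(n,uv); return o+r*(z-o[2])/r[2]
E
python3 - <<'E'
from h import *
for n in('scene','top'):
    p,d=grab(n,n+'0'); np.save(n+'0d',d)
    c=arm.camera_params(n);print({k:np.round(v,3).tolist() for k,v in c.items()})
s=arm.observe();print(s)
E
```

```text
pics
{'fx': 357.437, 'fy': 357.437, 'cx': 255.203, 'cy': 191.161, 'k1': -0.096, 'R': [[-0.891, -0.453, -0.011], [-0.273, 0.557, -0.785], [0.362, -0.696, -0.62]], 't': [520.144, 231.495, 832.156]}
{'fx': 363.834, 'fy': 363.834, 'cx': 253.76, 'cy': 191.439, 'k1': -0.116, 'R': [[-0.028, -1.0, 0.012], [-0.998, 0.027, -0.051], [0.05, -0.013, -0.999]], 't': [-2.174, 561.137, 1163.654]}
{'t': 0.1, 'joint_pos': array([ 1.44750811,  0.50823548, -0.23752032,  1.50103996,  0.12568523,
        1.14892265, -0.15477577]), 'dq': array([ 1.36356460e-03, -1.98743511e-03, -1.76612270e-03, -2.24922197e-03,
        4.46897087e-05, -1.41279748e-05,  3.99500795e-04]), 'effort': array([-4.38583345e-03, -6.21831536e+01, -2.19482392e+00, -2.50203538e+01,
        1.24124723e-02,  7.84636679e-03, -1.79520595e-05]), 'position': array([ 141.56945565, -608.28033055,  230.52513107]), 'orientation': array([-8.02819757e-04,  9.93462606e-01,  1.14155138e-01, -1.05999580e-04]), 'ft_force': array([0.29729947, 0.2090869 , 0.38339614]), 'torque': array([ 0.02616753,  0.00121936, -0.03809915]), 'grasp_force': 0.0, 'width': 85.39971237633686}
```

View pics/top0.png

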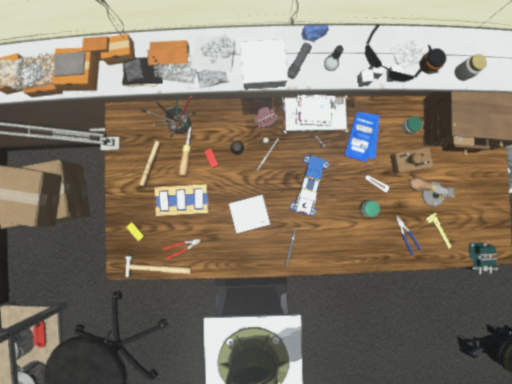

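View pics/scene0.png

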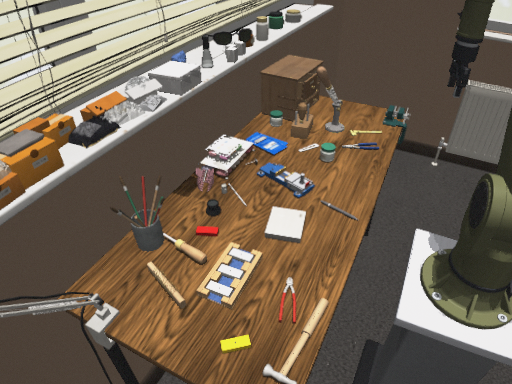

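The top view shows the tray at about (181,200), the block at (250,213), the vice at (310,185), the jar at (371,209) and the loupe at (237,147). In the scene view the tray is near (230,272) and the vice near (286,179).

```bash
python3 - <<'E'
from h import *
p=cv2.imread('pics/top0.png'); d=np.load('top0d.npy')
c=p[145:240,145:345]; cv2.imwrite('pics/c1.png',cv2.resize(c,None,fx=4,fy=4,interpolation=cv2.INTER_CUBIC))
q=cv2.imread('pics/scene0.png'); a=cv2.resize(q[160:200,250:320],None,fx=6,fy=6,interpolation=cv2.INTER_CUBIC)
b=cv2.resize(q[235:310,190:270],None,fx=4,fy=4,interpolation=cv2.INTER_CUBIC)
cv2.imwrite('pics/c2.png',np.hstack([cv2.copyMakeBorder(a,0,60,0,0,cv2.BORDER_CONSTANT),b]))
hsv=cv2.cvtColor(p,cv2.COLOR_BGR2HSV)
def comps(m,x0,x1,y0,y1,z,mn=15):
    k=np.zeros_like(m);k[y0:y1,x0:x1]=m[y0:y1,x0:x1]
    for ct in cv2.findContours(k,cv2.RETR_EXTERNAL,cv2.CHAIN_APPROX_NONE)[0]:
        if cv2.contourArea(ct)<mn: continue
        r=cv2.minAreaRect(ct); w=np.array([onz('top',u,z)[:2] for u in cv2.boxPoints(r)])
        e=w[1]-w[0];f=w[2]-w[1]
        print(np.round(r[0],1),'ctr',w.mean(0).round(1),'sizes',np.linalg.norm(e).round(1),np.linalg.norm(f).round(1),'ang',np.degrees([np.arctan2(e[1],e[0]),np.arctan2(f[1],f[0])]).round(1),'depth',d[int(r[0][1]),int(r[0][0])])
S,V=hsv[...,1],hsv[...,2]
w=((S<60)&(V>140)).astype('uint8')*255
print('billets');comps(w,150,212,182,220,20)
print('block');comps(w,222,275,190,236,20)
print('tray');comps((((hsv[...,0]<28)&(V>170))|((S<60)&(V>140))|(hsv[...,0]>95)).astype('uint8')*255,148,214,178,222,21)
print('vice blue');comps(((hsv[...,0]>95)&(hsv[...,0]<130)&(S>90)).astype('uint8')*255,285,335,150,220,18)
print('jar');comps(((hsv[...,0]>60)&(hsv[...,0]<95)&(S>90)).astype('uint8')*255,355,390,195,225,52)
E
```

```text
billets
[181.7 199.5] ctr [540.9 215.9] sizes 169.5 68.7 ang [ -88.3 -178. ] depth 1171.5112
block
[248.9 213.5] ctr [4.9e+02 1.0e-01] sizes 117.1 102.9 ang [ -77.5 -167.6] depth 1170.2689
tray
[181.  199.2] ctr [542. 218.] sizes 173.7 94.4 ang [ -88.  -177.7] depth 1171.5112
vice blue
[313.2 166.7] ctr [ 636.2 -213.4] sizes 66.8 68.4 ang [ -18.8 -108. ] depth 1179.8816
jar
[371.5 208. ] ctr [ 496.1 -389.8] sizes 42.6 44.6 ang [-91.7 177.6] depth 1140.3563
```

View pics/c1.png

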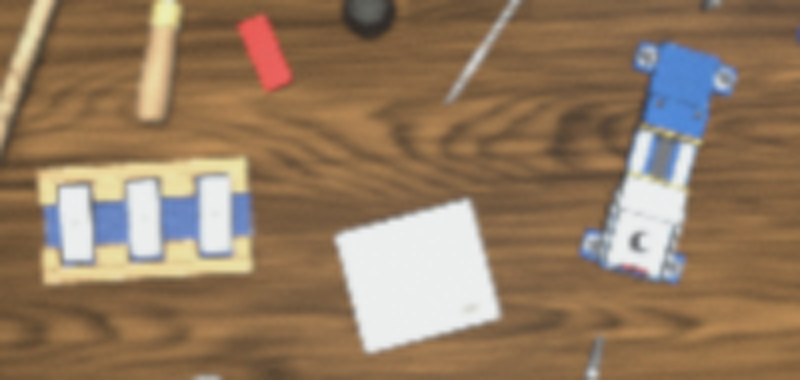

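View pics/c2.png

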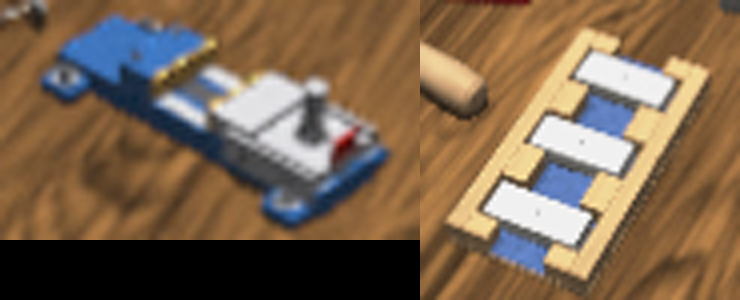

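The crops show tray billets at about (76,223), (145,219) and (215,215) in crop pixels. The vice's brass linings are near y 133 and 180 in the crop, and the stud is near (640,240). Next I'll refine the billets, the vice axis and the jaw.

```bash
python3 - <<'E'
from h import *
p=cv2.imread('pics/top0.png'); hsv=cv2.cvtColor(p,cv2.COLOR_BGR2HSV).astype(int);H,S,V=hsv[...,0],hsv[...,1],hsv[...,2]
def cen(m,x0,x1,y0,y1):
    ys,xs=np.nonzero(m[y0:y1,x0:x1]);return np.c_[xs+x0,ys+y0].astype(float)
# billets: bright, low sat, per-window
for u,v in((164,201),(181,200),(199,199)):
    m=(S<70)&(V>150);P=cen(m,u-7,u+8,v-14,v+15)
    r=cv2.minAreaRect(P.astype('float32'));print('billet',P.mean(0).round(1),r[1],r[2],onz('top',P.mean(0),20).round(1))
# vice
br=(H>18)&(H<35)&(S>70)&(V>120)
P=cen(br,298,325,170,196)
W=np.array([onz('top',u,34)[:2] for u in P]);print(np.c_[P,W.round(0)][:60].astype(int).tolist())
blue=(H>95)&(H<130)&(S>90)
vice=blue|((S<60)&(V>90))
m=np.zeros(p.shape[:2],'uint8');m[152:218,288:332]=vice[152:218,288:332]*255
L=[]
for y in range(160,207):
    xs=np.nonzero(m[y])[0]
    if len(xs): L.append((y,xs.min(),xs.max()))
print(L)
# bolts: the four lug bolts & axis by PCA of full vice blob
P=cen(m>0,288,332,152,218);W=np.array([onz('top',u,20)[:2] for u in P]);c=W.mean(0);ev,E=np.linalg.eigh(np.cov((W-c).T));a=E[:,1]*np.sign(E[0,1]);print('pca',c,np.degrees(np.arctan2(a[1],a[0])),np.ptp((W-c)@a),np.ptp((W-c)@E[:,0]))
red=(((H<8)|(H>172))&(S>110));P=cen(red,295,320,200,220);print('red',P.mean(0),onz('top',P.mean(0),30).round(1))
q=cv2.cvtColor(cv2.imread('pics/scene0.png'),cv2.COLOR_BGR2HSV);print('loupe?',onz('top',(237,147),35).round(0))
E
```

```text
billet [163.7 201. ] (21.207469940185547, 13.97391414642334) 80.53767395019531 [537.5 274.4  20. ]
billet [181.  199.6] (21.0, 14.0) 90.0 [540.6 217.8  20. ]
billet [198.6 198.2] (22.0, 14.0) 90.0 [543.7 160.6  20. ]
[[310, 178, 598, -199], [311, 178, 598, -202], [320, 180, 591, -231], [317, 192, 553, -220]]
[(160, np.int64(303), np.int64(325)), (161, np.int64(304), np.int64(328)), (162, np.int64(303), np.int64(329)), (163, np.int64(305), np.int64(329)), (164, np.int64(307), np.int64(329)), (165, np.int64(308), np.int64(329)), (166, np.int64(307), np.int64(328)), (167, np.int64(307), np.int64(328)), (168, np.int64(307), np.int64(327)), (169, np.int64(307), np.int64(326)), (170, np.int64(307), np.int64(322)), (171, np.int64(306), np.int64(322)), (172, np.int64(306), np.int64(322)), (173, np.int64(305), np.int64(322)), (174, np.int64(306), np.int64(322)), (175, np.int64(305), np.int64(320)), (176, np.int64(304), np.int64(321)), (177, np.int64(303), np.int64(321)), (178, np.int64(303), np.int64(319)), (179, np.int64(303), np.int64(320)), (180, np.int64(303), np.int64(318)), (181, np.int
[... 463 characters left out ...]
16)), (194, np.int64(298), np.int64(316)), (195, np.int64(298), np.int64(316)), (196, np.int64(297), np.int64(316)), (197, np.int64(297), np.int64(316)), (198, np.int64(297), np.int64(316)), (199, np.int64(296), np.int64(316)), (200, np.int64(296), np.int64(315)), (201, np.int64(296), np.int64(315)), (202, np.int64(291), np.int64(315)), (203, np.int64(291), np.int64(314)), (204, np.int64(290), np.int64(314)), (205, np.int64(290), np.int64(314)), (206, np.int64(290), np.int64(313))]
pca [ 574.55957816 -198.63654391] -17.81237152493009 194.34597985454698 88.04611202501164
red [nan nan] [nan nan nan]
loupe? [704.  32.  35.]<stdin>:23: RuntimeWarning: Mean of empty slice.
  ret = um.true_divide(
```

Emit:
{"api": "drive_tool", "payload": {"series": [[4.5,2,0,0,0,-2,1],[4.5,2,0,0,0,-2,1],[4.5,2,0,0,0,-2,1],[4.5,2,0,0,0,-2,0.5],[4.5,2,0,0,0,-3,0.5]]}}

```text
t: 0.6
position: [368.1, -507.6, 230.9]
orientation: [-0.0, 1.0, 0.017, -0.0]
ft_force: [0.2, -0.9, 0.3]
width: 59.0
grasp_force: 0.0
```

Emit:
{"api": "drive_tool", "payload": {"series": [[2.5,4.2,0,0,0,0,0.5],[2.5,4.2,0,0,0,0,0.5],[2.5,4.2,0,0,0,0,0.5],[2.5,4.2,0,0,0,0,0.5],[2.5,4.2,0,0,0,0,0.5]]}}

```text
t: 1.1
position: [492.3, -296.8, 231.0]
orientation: [-0.0, 1.0, 0.018, -0.0]
ft_force: [1.2, -1.0, 0.1]
width: 42.8
grasp_force: 0.0
```

Emit:
{"api": "drive_tool", "payload": {"series": [[1,4.8,0,0,0,0,0.5],[1,4.8,0,0,0,0,0.5],[1,4.8,0,0,0,0,0.5],[1,4.8,0,0,0,0,0.5],[1,4.8,0,0,0,0,0.5]]}}

```text
t: 1.6
position: [541.6, -56.8, 231.1]
orientation: [0.0, 1.0, 0.018, -0.0]
ft_force: [0.6, -0.4, 0.1]
width: 42.9
grasp_force: 0.0
```

Emit:
{"api": "drive_tool", "payload": {"series": [[0,4.4,-2,0,0,0,0.5],[0,4.4,-2,0,0,0,0.5],[0,4.4,-2,0,0,0,0.5],[0,4.4,-2,0,0,0,0.5],[0,4.4,-2,0,0,0,0.5]]}}

```text
t: 2.1
position: [541.4, 162.8, 130.2]
orientation: [0.0, 1.0, 0.018, -0.0]
ft_force: [-0.3, -0.2, 0.4]
width: 43.0
grasp_force: 0.0
```

Emit:
{"api": "drive_tool", "payload": {"series": [[0.2,-0.2,-4.5,0,0,0,0.5],[0,0,-4.5,0,0,0,0.5],[0,0,-1.5,0,0,0,0.5],[0,0,-1,0,0,0,0.5],[0,0,-0.5,0,0,0,0.5]]}}

```text
t: 2.6
position: [543.5, 159.3, 10.5]
orientation: [0.0, 1.0, 0.018, -0.0]
ft_force: [-0.4, -0.2, -0.2]
width: 42.7
grasp_force: 0.0
```

```bash
python3 - <<'E'
from h import *
p,d=grab('scene','s1');p2,_=grab('top','t1')
a=cv2.resize(p[200:310,180:280,::-1],None,fx=4,fy=4,interpolation=cv2.INTER_CUBIC)
b=cv2.resize(p2[165:235,145:225,::-1],None,fx=5,fy=5,interpolation=cv2.INTER_CUBIC)
h=440;b=cv2.copyMakeBorder(b,0,h-b.shape[0],0,0,cv2.BORDER_CONSTANT)
cv2.imwrite('pics/s1c.png',np.hstack([a,b]));print(arm.observe()['position'],arm.observe()['ft_force'])
E
```

```text
[543.98064924 159.33091984  11.39964681] [-0.41031226 -0.57063095 -0.18757288]
```

View pics/s1c.png

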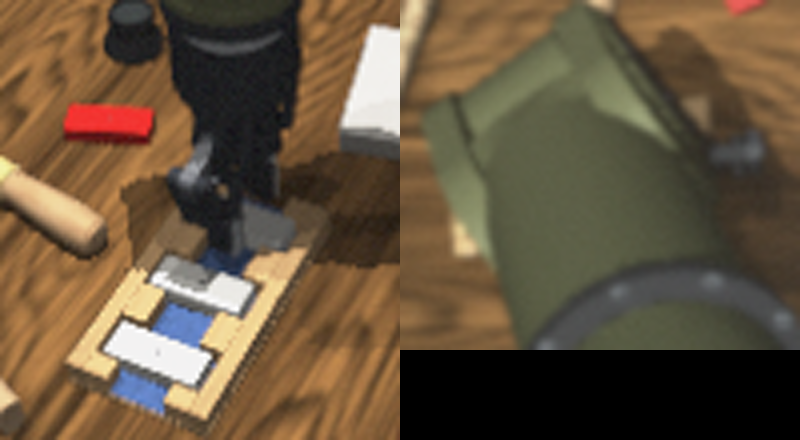

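The scene crop shows the finger in the tray's channel beside the first billet, near (225,235), with no contact.

Emit:
{"api": "drive_tool", "payload": {"series": [[0,0,-0.3,0,0,0,0.5],[0,0,0,0,0,0,0.2],[0,0,0,0,0,0,0.2],[0,0,0,0,0,0,0.2],[0,0,0,0,0,0,0.2]], "grip_force": 40}}

```text
t: 3.2
position: [544.3, 160.5, 9.3]
orientation: [-0.001, 1.0, 0.019, 0.001]
ft_force: [-1.4, 3.0, 7.4]
width: 22.5
grasp_force: 40.7
```

Emit:
{"api": "drive_tool", "payload": {"series": [[0,0,0,0,0,0,0.1],[0,0,0.3,0,0,0,0.1],[0,0,0.7,0,0,0,0.1],[0,0,0,0,0,0,0.1],[0,0,0,0,0,0,0.1]]}}

```text
t: 3.7
position: [543.7, 160.2, 19.0]
orientation: [-0.001, 1.0, 0.019, 0.0]
ft_force: [-1.3, 5.4, 2.4]
width: 23.0
grasp_force: 40.4
```

```bash
python3 - <<'E'
from h import *
f=[];
for i in range(6):
    arm.camera('scene');s=arm.observe();f.append(s['ft_force'])
print(np.round(f,2),s['position'],s['width'],s['grasp_force'])
E
```

```text
[[-2.16  4.66  3.03]
 [-2.    4.68  2.08]
 [-1.72  4.44  2.02]
 [-1.9   5.31  3.16]
 [-1.2   3.99  2.79]
 [-1.55  5.29  2.94]] [543.71209734 160.14467077  18.94984779] 22.873621144492468 40.43948292732239
```

Emit:
{"api": "drive_tool", "payload": {"series": [[0,0,0.5,0,0,0,0.1],[0,0,0.5,0,0,0,0.1],[0,0,0.5,0,0,0,0.1],[0,0,0,0,0,0,0.1],[0,0,0,0,0,0,0.1]]}}

```text
t: 4.5
position: [543.9, 158.6, 33.5]
orientation: [0.0, 1.0, 0.018, 0.0]
ft_force: [0.0, -0.3, 0.5]
width: 22.8
grasp_force: 40.1
```

```bash
python3 - <<'E'
from h import *
f=[];
for i in range(5):
    p,_=arm.camera('scene');s=arm.observe();f.append(s['ft_force'])
print(np.round(f,2),s['position'],s['width'],s['grasp_force'])
cv2.imwrite('pics/s2c.png',cv2.resize(p[190:310,170:290,::-1],None,fx=5,fy=5,interpolation=cv2.INTER_CUBIC))
E
```

```text
[[-0.58  0.53 -1.58]
 [ 0.1  -0.36 -0.88]
 [-0.49  0.25 -1.22]
 [ 0.42 -0.34 -0.64]
 [-0.13 -0.31  0.07]] [543.58493976 159.14088129  33.07846138] 23.06190529637507 40.09574353694916
```

View pics/s2c.png

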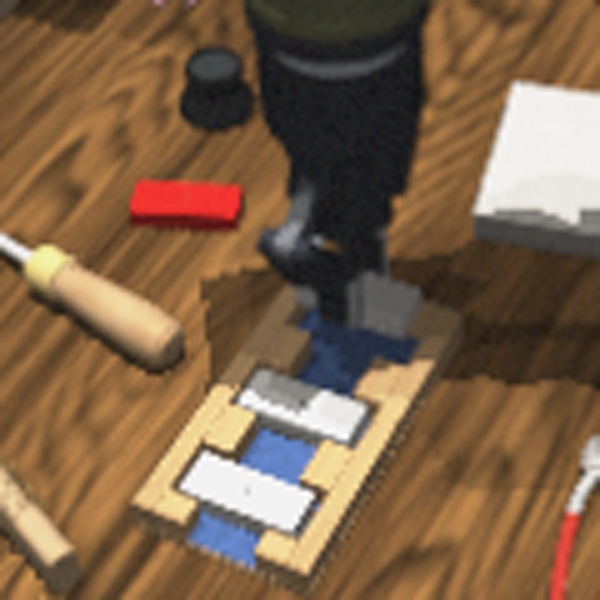

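The picture shows the first billet held clear of the tray and level. The other two are undisturbed. I'll take more weight readings.

```bash
python3 - <<'E'
from h import *
f=[]
for i in range(16):
    arm.camera('scene');s=arm.observe();f.append(np.r_[s['ft_force'],s['torque']])
f=np.array(f);print(f.mean(0).round(2),f.std(0).round(2),s['t'])
E
```

```text
[ 0.03  0.   -0.27 -0.01 -0.    0.  ] [0.65 0.53 0.27 0.03 0.03 0.03] 5.55
```

Mean of −0.3 N means about 0.05 kg, so this is a dummy. I'll put it back, shifted 2 mm towards +y because it rubbed the −y rib.

Emit:
{"api": "drive_tool", "payload": {"series": [[0,0.2,-0.8,0,0,0,0.1],[0,0,-0.8,0,0,0,0.1],[0,0,-0.5,0,0,0,0.1],[0,0,-0.2,0,0,0,0.1],[0,0,0,0,0,0,0.1]]}}

```text
t: 6.05
position: [543.4, 161.2, 9.8]
orientation: [0.0, 1.0, 0.018, -0.0]
ft_force: [0.3, -0.4, -0.9]
width: 22.6
grasp_force: 40.1
```

Emit:
{"api": "drive_tool", "payload": {"series": [[0,0,-0.1,0,0,0,0.1],[0,0,-0.1,0,0,0,0.1],[0,0,0,0,0,0,0.1]]}}

```text
t: 6.35
position: [543.8, 161.4, 9.3]
orientation: [-0.0, 1.0, 0.018, 0.0]
ft_force: [-3.4, -0.7, 10.3]
width: 23.0
grasp_force: 41.3
```

Emit:
{"api": "drive_tool", "payload": {"series": [[0,0,0.1,0,0,0,0.1],[0,0,0,0,0,0,0.5],[0,0,0,0,0,0,0.5],[0,0,2,0,0,0,0.5],[0,0,4,0,0,0,0.5]]}}

```text
t: 6.85
position: [541.8, 160.6, 67.2]
orientation: [0.001, 1.0, 0.019, -0.003]
ft_force: [1.1, -0.3, 0.5]
width: 43.0
grasp_force: 0.0
```

Emit:
{"api": "drive_tool", "payload": {"series": [[-0.2,4,0,0,0,0,0.5],[0,1.7,0,0,0,0,0.5],[0,0,-4,0,0,0,0.5],[0,0,0,0,0,0,0.5]]}}

```text
t: 7.25
position: [538.6, 217.8, 25.3]
orientation: [0.001, 1.0, 0.019, -0.004]
ft_force: [-0.2, -0.8, -0.1]
width: 42.4
grasp_force: 0.0
```

```bash
python3 - <<'E'
from h import *
f=[]
for i in range(10):
    arm.camera('scene');s=arm.observe();f.append(np.r_[s['ft_force'],s['torque']])
f=np.array(f);print(f.mean(0).round(2),f.std(0).round(2),s['t'],s['position'])
E
```

```text
[ 0.01  0.02  0.03  0.01 -0.01  0.01] [0.44 0.34 0.39 0.04 0.02 0.02] 7.75 [542.12593084 218.17918039  29.97683374]
```

Emit:
{"api": "drive_tool", "payload": {"series": [[0,0,-1.2,0,0,0,0.5],[0,0,-0.9,0,0,0,0.5],[0,0,0,0,0,0,0.2],[0,0,0,0,0,0,0.2],[0,0,0,0,0,0,0.2]]}}

```text
t: 8.25
position: [541.5, 218.3, 8.0]
orientation: [0.0, 1.0, 0.018, -0.0]
ft_force: [-0.2, -0.7, -2.6]
width: 22.2
grasp_force: 41.4
```

Emit:
{"api": "drive_tool", "payload": {"series": [[0,0,0,0,0,0,0.1],[0,0,0.5,0,0,0,0.1],[0,0,0.7,0,0,0,0.1],[0,0,0.7,0,0,0,0.1],[0,0,0.7,0,0,0,0.1]]}}

```text
t: 8.75
position: [541.9, 218.3, 35.3]
orientation: [-0.0, 1.0, 0.018, 0.0]
ft_force: [-0.2, 0.4, -1.9]
width: 23.4
grasp_force: 41.4
```

```bash
python3 - <<'E'
from h import *
f=[]
for i in range(16):
    arm.camera('scene');s=arm.observe();f.append(np.r_[s['ft_force'],s['torque']])
f=np.array(f);print(f.mean(0).round(2),f[4:].mean(0).round(2),f.std(0).round(2),s['t'],s['position'],s['width'])
E
```

```text
[-0.18 -0.05 -2.26  0.    0.    0.01] [-0.13 -0.02 -2.31  0.01  0.    0.01] [0.4  0.46 0.53 0.02 0.03 0.02] 9.55 [541.7118103  218.31573231  34.22432476] 23.280302025043905
```

A mean of −2.3 N is about 0.23 kg, so the middle billet is the silver one. I'll carry it to the block, turning +70°.

Emit:
{"api": "drive_tool", "payload": {"series": [[0,0,3,0,0,0,0.1],[-0.5,-2.2,2,0,0,7,0.1],[-0.5,-2.2,0,0,0,7,0.1],[-0.5,-2.2,0,0,0,7,0.1],[-0.5,-2.2,0,0,0,7,0.1]]}}

```text
t: 10.05
position: [521.6, 129.4, 84.6]
orientation: [0.0, 0.965, 0.262, 0.0]
ft_force: [-0.2, -0.7, -2.0]
width: 22.4
grasp_force: 41.5
```

Emit:
{"api": "drive_tool", "payload": {"series": [[-0.5,-2.2,0,0,0,7,0.1],[-0.5,-2.2,0,0,0,7,0.1],[-0.5,-2.2,0,0,0,7,0.1],[-0.5,-2.2,0,0,0,7,0.1],[-0.5,-2.2,0,0,0,7,0.1]]}}

```text
t: 10.55
position: [496.6, 19.3, 84.4]
orientation: [0.0, 0.842, 0.54, 0.0]
ft_force: [0.6, -0.6, -1.8]
width: 22.8
grasp_force: 41.5
```

Emit:
{"api": "drive_tool", "payload": {"series": [[-0.6,-2,0,0,0,7,0.1],[0,0,-2,0,0,0,0.1],[0,0,-2,0,0,0,0.1],[0,0,0,0,0,0,0.1]]}}

```text
t: 10.95
position: [489.4, -0.4, 42.7]
orientation: [-0.001, 0.809, 0.588, -0.001]
ft_force: [-0.9, 0.3, -1.9]
width: 23.2
grasp_force: 41.4
```

Emit:
{"api": "drive_tool", "payload": {"series": [[0,0,-1.4,0,0,0,0.1],[0,0,-0.4,0,0,0,0.1],[0,0,0,0,0,0,0.1]]}}

```text
t: 11.25
position: [490.7, 0.5, 26.5]
orientation: [-0.0, 0.808, 0.589, -0.0]
ft_force: [-1.1, -0.5, -2.2]
width: 23.0
grasp_force: 41.4
```

Emit:
{"api": "drive_tool", "payload": {"series": [[0,0,-0.1,0,0,0,0.1],[0,0,-0.1,0,0,0,0.1],[0,0,0,0,0,0,0.1]]}}

```text
t: 11.55
position: [490.9, 0.3, 24.6]
orientation: [0.0, 0.808, 0.589, 0.0]
ft_force: [0.7, -0.8, -3.0]
width: 22.9
grasp_force: 41.4
```

Emit:
{"api": "drive_tool", "payload": {"series": [[0,0,-0.1,0,0,0,0.1],[0,0,-0.05,0,0,0,0.1],[0,0,0,0,0,0,0.1]]}}

```text
t: 11.85
position: [490.7, 0.2, 22.7]
orientation: [-0.0, 0.808, 0.589, -0.0]
ft_force: [0.3, 0.5, -2.3]
width: 23.2
grasp_force: 41.4
```

Emit:
{"api": "drive_tool", "payload": {"series": [[0,0,-0.05,0,0,0,0.1],[0,0,-0.05,0,0,0,0.1],[0,0,0,0,0,0,0.1]]}}

```text
t: 12.15
position: [490.7, 0.3, 21.7]
orientation: [-0.0, 0.808, 0.589, -0.0]
ft_force: [-0.6, -0.0, -2.1]
width: 23.2
grasp_force: 41.4
```

Emit:
{"api": "drive_tool", "payload": {"series": [[0,0,-0.05,0,0,0,0.1],[0,0,0,0,0,0,0.1],[0,0,0,0,0,0,0.1]]}}

```text
t: 12.45
position: [490.8, 0.3, 21.3]
orientation: [0.0, 0.808, 0.589, 0.0]
ft_force: [-0.2, -0.4, -2.2]
width: 22.9
grasp_force: 41.5
```

Emit:
{"api": "drive_tool", "payload": {"series": [[0,0,-0.05,0,0,0,0.1],[0,0,0,0,0,0,0.1],[0,0,0,0,0,0,0.1]]}}

```text
t: 12.75
position: [490.8, 0.3, 21.2]
orientation: [0.0, 0.808, 0.589, 0.0]
ft_force: [-1.2, -0.2, 4.2]
width: 22.7
grasp_force: 42.3
```

Emit:
{"api": "drive_tool", "payload": {"series": [[0,0,0.05,0,0,0,0.5],[0,0,0,0,0,0,0.5],[0,0,0,0,0,0,0.5],[0,0,2,0,0,0,0.5],[0,0,4,0,0,-7,0.9]]}}

```text
t: 13.25
position: [488.9, 0.0, 79.8]
orientation: [-0.002, 0.843, 0.538, -0.002]
ft_force: [0.1, -0.8, -0.2]
width: 56.5
grasp_force: 0.0
```

Emit:
{"api": "drive_tool", "payload": {"series": [[0,0,0,0,0,-8.5,0.9],[0,0,0,0,0,-8.5,0.9],[0,0,0,0,0,-8.5,0.9],[0,0,0,0,0,-8.5,0.9],[0,0,0,0,0,-8.5,0.9]]}}

```text
t: 13.75
position: [490.8, 0.3, 81.3]
orientation: [-0.0, 0.981, 0.193, 0.0]
ft_force: [-1.1, 0.9, 0.6]
width: 76.9
grasp_force: 0.0
```

Emit:
{"api": "drive_tool", "payload": {"series": [[0,0,0,0,0,-8.5,0.9],[0,0,0,0,0,-8.5,0.9],[0,0,0,0,0,-8.5,0.9],[0,0,0,0,0,-8.5,0.9],[0,0,0,0,0,-7,0.9]]}}

```text
t: 14.25
position: [490.7, 0.4, 81.2]
orientation: [-0.0, 0.987, -0.163, 0.0]
ft_force: [0.1, -0.6, -1.1]
width: 77.0
grasp_force: 0.0
```

```bash
python3 - <<'E'
from h import *
p,_=grab('scene','s3');s=arm.observe();print(s['t'],s['position'],s['orientation'],s['width'])
cv2.imwrite('pics/s3c.png',cv2.resize(p[130:270,220:340,::-1],None,fx=4,fy=4,interpolation=cv2.INTER_CUBIC))
E
```

```text
14.3 [490.73513821   0.53558745  81.28105239] [-1.22809208e-04  9.86189086e-01 -1.65623276e-01  3.78237067e-05] 76.46763236608253
```

View pics/s3c.png

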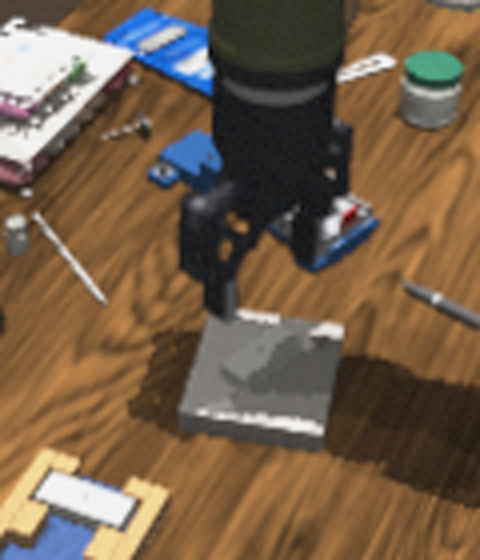

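The view shows the billet on the block in the arm's shadow near (265,365), and the gripper turned above it with its fingers along the billet's length.

Emit:
{"api": "drive_tool", "payload": {"series": [[0,0,-3,0,0,1,0.9],[0,0,-1.5,0,0,0,0.9],[0,0,-0.7,0,0,0,0.9],[0,0,0,0,0,0,0.9],[0,0,0,0,0,0,0.9]]}}

```text
t: 14.8
position: [491.1, 0.4, 29.7]
orientation: [-0.0, 0.989, -0.151, 0.0]
ft_force: [-1.2, 0.7, -0.5]
width: 77.1
grasp_force: 0.0
```

Emit:
{"api": "drive_tool", "payload": {"series": [[0,0,-0.3,0,0,0,0.9],[0,0,-0.3,0,0,0,0.9],[0,0,0,0,0,0,0.9]]}}

```text
t: 15.1
position: [490.7, 0.3, 23.3]
orientation: [-0.0, 0.989, -0.151, 0.0]
ft_force: [-0.1, -0.8, -0.0]
width: 76.8
grasp_force: 0.0
```

Emit:
{"api": "drive_tool", "payload": {"series": [[0,0,-0.3,0,0,-0.6,0.9],[0,0,-0.2,0,0,0,0.9],[0,0,0,0,0,0,0.75],[0,0,0,0,0,0,0.7]]}}

```text
t: 15.5
position: [490.5, 0.1, 18.2]
orientation: [0.0, 0.988, -0.156, -0.0]
ft_force: [-0.0, -0.7, -1.2]
width: 60.1
grasp_force: 5.0
```

Emit:
{"api": "drive_tool", "payload": {"series": [[0,0,0,0,0,0,0.6],[0,0,0,0,0,0,0.6],[0,0,0,0,0,0,0.6],[0,0,0,0,0,0,0.6]]}}

```text
t: 15.9
position: [490.5, 0.1, 18.5]
orientation: [0.0, 0.988, -0.156, -0.0]
ft_force: [-1.6, -1.5, 5.6]
width: 59.0
grasp_force: 43.5
```

Emit:
{"api": "drive_tool", "payload": {"series": [[0,0,0.5,0,0,0,0.6],[0,0,2,0,0,0,0.6],[0,0,4,0,0,0,0.6],[0,0,0,0,0,0,0.6]]}}

```text
t: 16.3
position: [493.3, 0.7, 87.0]
orientation: [-0.001, 0.988, -0.156, 0.003]
ft_force: [1.8, 0.3, -2.4]
width: 58.8
grasp_force: 44.4
```

```bash
python3 - <<'E'
from h import *
p=cv2.imread('pics/top0.png'); hsv=cv2.cvtColor(p,cv2.COLOR_BGR2HSV)
c=arm.camera_params('top');K=np.array([[c['fx'],0,c['cx']],[0,c['fy'],c['cy']],[0,0,1]])
def proj(X):
    X=np.atleast_2d(X).astype(float);return cv2.projectPoints(X,cv2.Rodrigues(np.array(c['R']))[0],np.array(c['t'],float),K,np.array([c['k1'],0,0,0.]))[0][:,0]
def samp(X):
    u=proj(X).astype('float32');return cv2.remap(p,u[:,0].reshape(-1,1),u[:,1].reshape(-1,1),cv2.INTER_LINEAR)[:,0].astype(int)
f=onz('top',(312.6,178.1),34);m=onz('top',(309.1,190.4),34);print('fixed',f,'mov',m,'gap',np.linalg.norm(f-m))
a=np.radians(-17.8);ex=np.array([np.cos(a),np.sin(a),0]);ey=np.array([-np.sin(a),np.cos(a),0])
for z,off,n in((34,-15,'along'),(34,15,'along')):
    for s in range(-60,12,3): print(s,samp(f+ex*s+ey*off)[0].tolist(),end=' ')
    print()
for s in (12,30,-50,-80):
    print('across',s,[samp(f+ex*s+ey*t)[0].tolist() for t in range(-36,37,3)])
E
```

```text
fixed [ 597.53686357 -207.05112624   34.        ] mov [ 558.38639568 -194.32444692   34.        ] gap 41.167068180385634
-60 [238, 239, 236] -57 [238, 238, 236] -54 [238, 238, 236] -51 [238, 238, 236] -48 [238, 238, 236] -45 [233, 235, 234] -42 [214, 226, 226] -39 [198, 225, 225] -36 [222, 231, 229] -33 [232, 232, 228] -30 [234, 233, 229] -27 [236, 235, 231] -24 [237, 236, 233] -21 [236, 234, 232] -18 [236, 233, 230] -15 [236, 234, 231] -12 [237, 235, 232] -9 [233, 232, 227] -6 [218, 216, 210] -3 [165, 179, 180] 0 [145, 160, 164] 3 [173, 149, 134] 6 [205, 139, 97] 9 [213, 138, 83] 
-60 [238, 238, 236] -57 [238, 238, 236] -54 [238, 238, 236] -51 [238, 238, 236] -48 [238, 238, 236] -45 [232, 234, 232] -42 [202, 219, 218] -39 [187, 204, 200] -36 [200, 194, 180] -33 [216, 190, 170] -30 [220, 191, 172] -27 [221, 192, 172] -24 [222, 193, 171] -21 [222, 196, 176] -18 [220, 191, 171] -15 [222, 190, 168] -12 [220, 189, 166] -9 [210, 184, 164] -6 [189, 173, 160] -3 [156, 161, 157] 0 [139, 154, 152] 3 [170, 137, 115] 6 [209, 138, 87] 9 [215, 140, 84] 
across 12 [[66, 95, 124], [66, 96, 125], [6
[... 920 characters left out ...]
5], [238, 238, 236], [238, 238, 236], [238, 238, 236], [238, 238, 236], [238, 238, 236], [238, 238, 236], [238, 238, 236], [238, 238, 236], [238, 238, 236], [238, 238, 236], [235, 235, 232], [213, 212, 208], [144, 145, 145], [89, 99, 111], [66, 87, 110], [62, 88, 115]]
across -80 [[72, 109, 145], [73, 106, 141], [87, 114, 143], [122, 136, 151], [148, 149, 148], [182, 176, 168], [222, 219, 214], [236, 236, 233], [238, 238, 236], [237, 237, 235], [235, 235, 233], [230, 229, 227], [223, 222, 220], [220, 220, 217], [225, 224, 222], [233, 233, 231], [237, 237, 235], [238, 238, 236], [235, 235, 233], [224, 222, 218], [203, 196, 187], [180, 169, 160], [146, 143, 139], [90, 100, 111], [71, 99, 126]]
```

Emit:
{"api": "drive_tool", "payload": {"series": [[1.8,-4,0,0,0,0,0.6],[1.8,-4,0,0,0,0,0.6],[1.8,-4,0,0,0,0,0.6],[1.8,-4,0,0,0,0,0.6],[1.9,-4.1,0,0,0,0,0.6]]}}

```text
t: 16.8
position: [581.8, -202.1, 82.5]
orientation: [-0.0, 0.988, -0.156, -0.0]
ft_force: [0.6, 0.9, -2.9]
width: 58.6
grasp_force: 44.3
```

Emit:
{"api": "drive_tool", "payload": {"series": [[0,0,-2,0,0,0,0.6],[0,0,0,0,0,0,0.6],[0,0,0,0,0,0,0.6],[0,0,0,0,0,0,0.6]]}}

```text
t: 17.2
position: [581.8, -199.0, 63.7]
orientation: [-0.0, 0.988, -0.155, -0.0]
ft_force: [0.3, -0.7, -1.0]
width: 58.6
grasp_force: 44.3
```

```bash
python3 - <<'E'
from h import *
p,_=grab('scene','s4');q,_=grab('top','t4');s=arm.observe();print(s['t'],s['position'],s['orientation'],s['width'],s['ft_force'])
a=cv2.resize(p[130:220,240:340,::-1],None,fx=5,fy=5,interpolation=cv2.INTER_CUBIC)
b=cv2.resize(q[150:220,285:340,::-1],None,fx=5,fy=5,interpolation=cv2.INTER_CUBIC)
b=cv2.copyMakeBorder(b,0,450-b.shape[0],0,0,cv2.BORDER_CONSTANT)
cv2.imwrite('pics/s4c.png',np.hstack([a,b]))
E
```

```text
17.3 [ 582.09472968 -199.51490869   64.07141263] [-1.14648979e-04  9.87842384e-01 -1.55458007e-01  4.67415123e-04] 58.74429935705562 [-0.33107553 -0.31095381 -2.80646125]
```

View pics/s4c.png

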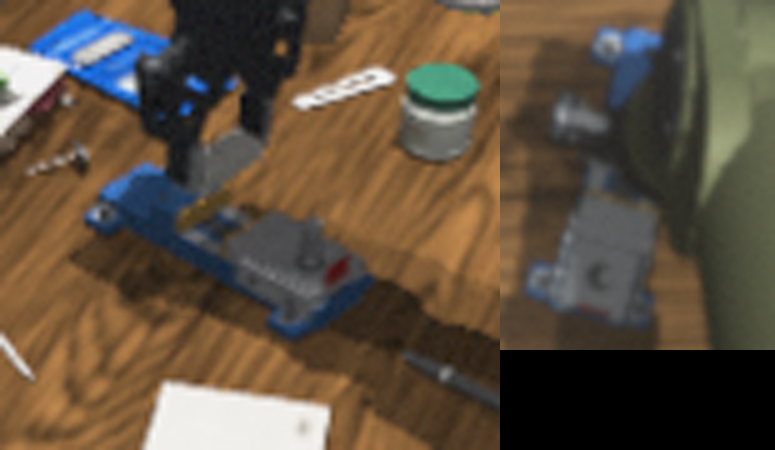

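The view shows the billet held level, lengthways across the open vice gap near (230,165). The vice, stud and jar are all clear.

Emit:
{"api": "drive_tool", "payload": {"series": [[0,-0.2,-1.5,0,0,0,0.6],[0,0,-0.8,0,0,0,0.6],[0,0,0,0,0,0,0.6],[0,0,0,0,0,0,0.6]]}}

```text
t: 17.7
position: [581.4, -202.5, 39.7]
orientation: [-0.0, 0.988, -0.156, -0.001]
ft_force: [0.4, -0.2, -2.5]
width: 59.0
grasp_force: 44.3
```

Emit:
{"api": "drive_tool", "payload": {"series": [[0,0,-0.8,0,0,0,0.6],[0,0,-0.8,0,0,0,0.6],[0,0,-0.5,0,0,0,0.6],[0,0,0,0,0,0,0.6],[0,0,0,0,0,0,0.6]]}}

```text
t: 18.2
position: [582.2, -202.8, 22.9]
orientation: [0.001, 0.988, -0.156, 0.001]
ft_force: [-11.2, 3.8, 30.0]
width: 58.5
grasp_force: 58.3
```

Emit:
{"api": "drive_tool", "payload": {"series": [[0,0,0.5,0,0,0,0.6],[0,0,0,0,0,0,0.6],[0,0,0,0,0,0,0.6]]}}

```text
t: 18.5
position: [581.6, -202.7, 23.8]
orientation: [-0.0, 0.988, -0.156, -0.0]
ft_force: [0.2, 0.2, -3.1]
width: 58.6
grasp_force: 54.6
```

```bash
python3 - <<'E'
from h import *
f=[]
for i in range(3):
    p,_=grab('scene','s5');s=arm.observe();f.append(np.r_[s['ft_force'],s['torque']])
print(s['t'],s['position'],s['orientation'],s['width'],np.mean(f,0).round(2))
a=cv2.resize(p[145:205,250:325,::-1],None,fx=9,fy=9,interpolation=cv2.INTER_CUBIC)
cv2.imwrite('pics/s5c.png',a)
E
```

```text
18.65 [ 581.40091371 -202.61862131   23.53081358] [-1.24154532e-04  9.87698520e-01 -1.56369227e-01 -5.31937171e-04] 59.41691918294265 [ 0.35 -0.06 -1.93 -0.03  0.01 -0.  ]
```

View pics/s5c.png

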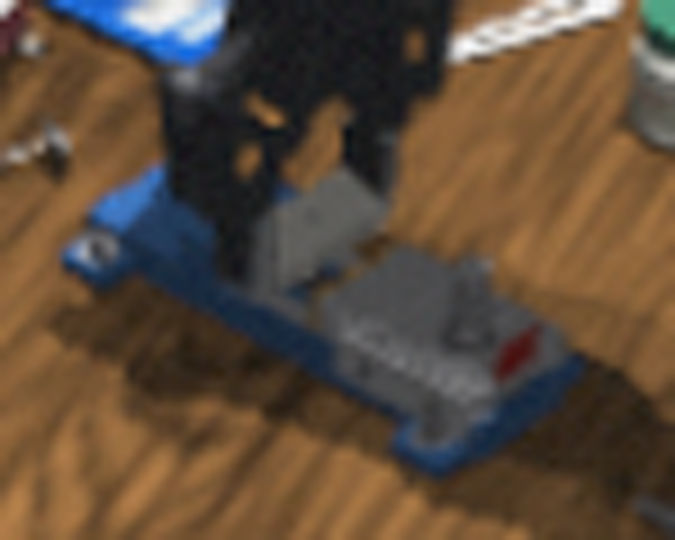

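The view shows the billet hanging over the gap near (320,240) and overlapping the fixed jaw. I'll check by projection whether the billet or a finger made contact.

```bash
cat >> h.py <<'E'
def proj(n,X):
    c=arm.camera_params(n);K=np.array([[c['fx'],0,c['cx']],[0,c['fy'],c['cy']],[0,0,1]])
    return cv2.projectPoints(np.atleast_2d(X).astype(float),cv2.Rodrigues(np.array(c['R']))[0],np.array(c['t'],float),K,np.array([c['k1'],0,0,0.]))[0][:,0]
a=np.radians(-17.8);EX=np.array([np.cos(a),np.sin(a),0]);EY=np.array([-np.sin(a),np.cos(a),0])
E
python3 - <<'E'
from h import *
C=np.array([581.4,-202.6,0]);z=np.array([0,0,1])
cr=lambda n,p:((p-np.array([250,145]))*9).round(0).astype(int).tolist()
for h in (38,46):
    print('billet top',h,cr('s',proj('scene',[C+EX*sx*12+EY*sy*30+z*h for sx,sy in((1,1),(1,-1),(-1,-1),(-1,1))])))
# original scene picture: jaws, fixed-face from top estimate
f=np.array([597.5,-207.05,0])+EY*.5
for nm,s in(('fixedface',-2),('movface',-39)):
    print(nm,cr('s',proj('scene',[f+EX*s+EY*t+z*34 for t in(25,-25)])))
print('stud est',cr('s',proj('scene',[f+EX*(-39-52)+z*61])))
p=cv2.imread('pics/scene0.png')
im=cv2.resize(p[145:205,250:325],None,fx=9,fy=9,interpolation=cv2.INTER_CUBIC)
for s,col in((-2,(0,0,255)),(-39,(0,255,0))):
    for t in(25,-25):
        u=cr('s',proj('scene',[f+EX*s+EY*t+z*34]))[0];cv2.circle(im,tuple(u),4,col,-1)
cv2.circle(im,tuple(cr('s',proj('scene',[f+EX*(-91)+z*61]))[0]),4,(255,0,255),-1)
cv2.imwrite('pics/chk.png',im)
E
```

```text
billet top 38 [[225, 243], [334, 175], [384, 201], [275, 270]]
billet top 46 [[225, 225], [335, 157], [385, 183], [276, 252]]
fixedface [[226, 245], [317, 188]]
movface [[304, 287], [394, 228]]
stud est [[468, 254]]
```

View pics/chk.png

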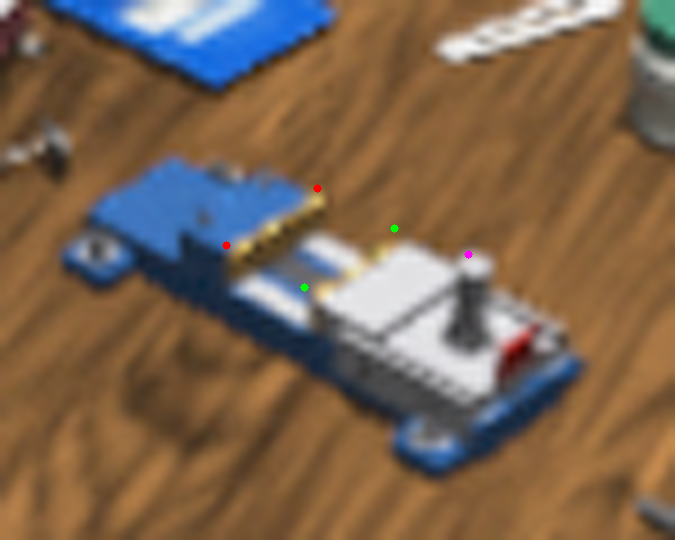

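The projection check puts the fixed jaw about 3–6 mm nearer the robot than the top view gave, so the billet's front edge met the jaw and tilted a little. I'll back off, and calibrate the scene camera on the tray billets, whose tool-measured positions I know.

Emit:
{"api": "drive_tool", "payload": {"series": [[0,0,1,0,0,0,0.6],[-0.6,0.4,2.5,0,0,0,0.6],[0,0,1,0,0,0,0.6]]}}

```text
t: 18.95
position: [576.2, -198.4, 71.3]
orientation: [-0.0, 0.988, -0.156, 0.001]
ft_force: [0.4, 0.7, -2.3]
width: 59.1
grasp_force: 54.6
```

```bash
python3 - <<'E'
from h import *
p=cv2.imread('pics/scene0.png');hsv=cv2.cvtColor(p,cv2.COLOR_BGR2HSV);S,V=hsv[...,1],hsv[...,2]
m=((S<45)&(V>165)).astype('uint8')
n,l,st,ce=cv2.connectedComponentsWithStats(m)
for i in range(1,n):
    if st[i,4]>60 and 190<ce[i][0]<310 and 200<ce[i][1]<310: print('scene blob',st[i].tolist(),ce[i].round(1),onz('scene',ce[i],20).round(1))
up=lambda x,y:(x/9+250-.44,y/9+145-.44)
for nm,u,z in(('fixL',(235,255),34),('fixR',(322,200),34),('movL',(318,292),34),('movR',(395,240),34),('stud',(476,262),61)):
    w=onz('scene',up(*u),z);r=w-np.array([597.5,-207.05,0]);print(nm,w.round(1),'s',(r@EX).round(1),'t',(r@EY).round(1))
# billet now, in both views
for nme in('scene',):
    q,_=grab(nme,'n6');s=arm.observe();print(s['t'],s['position'],s['ft_force'])
    g=cv2.cvtColor(q[:,:,::-1].copy(),cv2.COLOR_BGR2HSV);mm=((g[...,1]<45)&(g[...,2]>70)).astype('uint8');k=np.zeros_like(mm);k[130:185,265:305]=mm[130:185,265:305]
    n,l,st,ce=cv2.connectedComponentsWithStats(k)
    for i in range(1,n):
        if st[i,4]>20:
            ct=max(cv2.findContours((l==i).astype('uint8'),cv2.RETR_EXTERNAL,cv2.CHAIN_APPROX_NONE)[0],key=cv2.contourArea)
            print(st[i].tolist(),ce[i].round(1),'poly',cv2.approxPolyDP(ct,1.5,True)[:,0].tolist())
    C=s['position'].copy();a=s['position'];
    for top in(C[2]+15.6,): 
        X=[np.r_[C[:2],top]+EX*sx*12+EY*sy*30 for sx,sy in((1,1),(1,-1),(-1,-1),(-1,1))]+[np.r_[C[:2],top-14]+EX*-12+EY*sy*30 for sy in(-1,1)]
        print('pred level',proj('scene',X).round(1).tolist())
    print('\n'.join(' '.join(f'{v:3d}' for v in row) for row in g[148:180,270:300,2]))
E
```

```text
scene blob [265, 206, 41, 33, 991] [285.6 222. ] [486.1   5.   20. ]
scene blob [229, 248, 24, 14, 179] [240.9 254.2] [540.4 164.   20. ]
scene blob [218, 264, 25, 14, 192] [230.1 270.4] [538.9 221.3  20. ]
scene blob [284, 277, 10, 16, 76] [289.1 284.3] [395.1 195.8  20. ]
scene blob [206, 280, 27, 16, 219] [219.  287.8] [536.4 277.4  20. ]
fixL [ 600.1 -179.4   34. ] s -6.0 t 27.1
fixR [ 585.8 -225.2   34. ] s -5.6 t -20.9
movL [ 564.5 -171.8   34. ] s -42.2 t 23.5
movR [ 552.1 -213.3   34. ] s -41.3 t -19.9
stud [ 509.1 -177.2   61. ] s -93.3 t 1.4
19.0 [ 577.2357667  -198.93488084   72.44237329] [ 1.66704588 -0.789947   -1.7554016 ]
[279, 152, 16, 17, 112] [285.9 159. ] poly [[289, 152], [280, 159], [279, 166], [282, 165], [282, 168], [284, 163], [294, 157]]
[284, 172, 20, 13, 157] [293.1 178.4] poly [[284, 172], [290, 175], [285, 181], [288, 184], [299, 184], [299, 176], [303, 176], [303, 174], [293, 173], [290, 175]]
pred level [[276.0, 159.9], [288.5, 152.5], [294.3, 155.3], [281.8, 162.8], [294.0, 159.0], [281.7, 166.6]]
 31  33  29  30  32  31  35  32  69  93  45  32  31  31
[... 3084 characters left out ...]
  70  85  83  80  66  51  48  47  62  73  83  94 102 103 103  84  81  78  75  79  77  77  75  77  85
 66  65  65  69  62  63  81  82  69  70  69  63  58  54  57  59  69  74  82  96  84  77  77  78  78  76  79  77  79  77
 64  66  67  63  62  59  75  85  96 103  94  84  71  64  56  57  65  71  77  78  78  80  81  78  78  76  78  77  78  75
 62  62  65  65  65  68  88 100 109 107 110 101  93  76  59  75  86  77  79  77  78  76  78  79  76  78  78  81  78  74
 47  56  61  60  63  62  68  79  92 102 111 108  96  81  60  76  81  77  77  79  78  77  75  78  79  78  80  79  77  74
 59  47  51  56  61  60  64  64  73  84  96  93  78  74  70  78  78  80  79  77  78  77  76  76  83  77  78  78  76  71
```

```bash
python3 - <<'E'
from h import *
C=np.array([582.1,-199.5,64.1])
for nm,C in(('s4',np.array([582.1,-199.5,64.1])),):
    g=cv2.cvtColor(cv2.imread(f'pics/{nm}.png'),cv2.COLOR_BGR2HSV)
    X=[np.r_[C[:2],C[2]+15.6]+EX*sx*12+EY*sy*30 for sx,sy in((1,1),(1,-1),(-1,-1),(-1,1))]+[np.r_[C[:2],C[2]+1.6]+EX*-12+EY*sy*30 for sy in(-1,1)]
    print(proj('scene',X).round(1).tolist())
    print('cols 274-298, rows from 152');print('\n'.join(str(152+i)+': '+' '.join(f'{v:3d}' for v in row) for i,row in enumerate(g[152:176,274:298,2])))
E
```

```text
[[274.6, 161.6], [287.1, 154.2], [292.8, 157.0], [280.4, 164.6], [292.6, 160.7], [280.2, 168.3]]
cols 274-298, rows from 152
152:  27  53 145 185  39  26  27  67 121 147 151 145 148 123  27  20  27  26  34  53  86 114 128 145
153:  29  34  46  42  38  35  35  93 152 161 155 159 142  95  29  28  26  26  38  54  86 126 141 151
154:  34  29  33  48  45  32  56 120 161 156 158 151 122  92  28  29  26  27  40  59  98 138 150 141
155:  29  35  31  37  35  29  81 141 161 153 147 140 123 100  57  27  25  17  41  64 108 146 137 130
156:  29  33  31  35  33  33 101 158 154 133 140 136 126 114  91  55  42  29  44  74 116 139 125 119
157:  34  34  29  33  31  47 124 165 121 122 124 101  90  93  92  86  74  56  56  98 134 131 118 122
158:  32  29  27  28  38  54 102 126 102 107  90  89  91  91  91  92  93  90  74  98 134 127 128 139
159:  32  32  28  33  53  60  87 120  88  88  91  90  93  89  93  92  91  95  98 121 141 130 140 144
160:  32  33  30  38  61  72  86 113  89  82  87  91  94  94  94  93  92  95 129 151 133 136 145 139
161:  31  36  27  40  64  76  81  91  91  92  90  90  93  91  94  
[... 748 characters left out ...]
94  95  95  94  90  83 101  85  92  84  82  89 104 124 129 126 124 122 141 145 129 121 128 145
170:  94  92  97  88  78 105 135  87  82  83  80  89 114 122 108 104 104 120 136 125 119 120 138 141
171:  94  94  85  85  85  93  84  81  80  80  84  98 111 101  64  69  66  88 111 108 101 116 137 125
172:  86  80 101 116  80  83  83  82  71  64  91 110 104  87  73  71  63  64  76  78  84  92 100 107
173:  66  69  97  84  82  79  75  69  55  65  89  97  94  76  77  75  67  68  80  79  80  78  77  86
174:  62  69  86  83  79  69  54  42  50  60  69  74  64  67  80  88  85  82  78  75  78  76  76  74
175:  65  63  77  81  70  71  70  65  59  51  48  42  51  53  77  99  84  79  76  76  77  77  78  78
```

Emit:
{"api": "drive_tool", "payload": {"series": [[0,0,-1.5,0,0,0,0.6],[0,0,-1.5,0,0,0,0.6],[0,0,-0.6,0,0,0,0.6],[0,0,0,0,0,0,0.6]]}}

```text
t: 19.4
position: [575.2, -198.6, 32.2]
orientation: [-0.0, 0.988, -0.156, -0.001]
ft_force: [1.0, 0.4, -2.5]
width: 59.2
grasp_force: 54.5
```

Emit:
{"api": "drive_tool", "payload": {"series": [[0,0,-0.3,0,0,0,0.6],[0,0,-0.3,0,0,0,0.6],[0,0,0,0,0,0,0.6],[0,0,0,0,0,0,0.6]]}}

```text
t: 19.8
position: [575.8, -198.8, 27.5]
orientation: [0.0, 0.988, -0.156, 0.0]
ft_force: [-0.6, 0.1, -2.0]
width: 58.8
grasp_force: 54.5
```

Emit:
{"api": "drive_tool", "payload": {"series": [[0,0,-0.2,0,0,0,0.6],[0,0,-0.2,0,0,0,0.6],[0,0,0,0,0,0,0.6],[0,0,0,0,0,0,0.6]]}}

```text
t: 20.2
position: [575.7, -198.7, 23.2]
orientation: [-0.0, 0.988, -0.156, -0.0]
ft_force: [0.2, -0.6, -2.4]
width: 58.9
grasp_force: 54.5
```

Emit:
{"api": "drive_tool", "payload": {"series": [[0,0,-0.1,0,0,0,0.6],[0,0,-0.1,0,0,0,0.6],[0,0,0,0,0,0,0.6]]}}

```text
t: 20.5
position: [575.6, -198.7, 21.1]
orientation: [-0.0, 0.988, -0.156, -0.0]
ft_force: [0.1, 0.2, -1.8]
width: 59.1
grasp_force: 54.5
```

Emit:
{"api": "drive_tool", "payload": {"series": [[0,0,-0.1,0,0,0,0.6],[0,0,-0.1,0,0,0,0.6],[0,0,0,0,0,0,0.6]]}}

```text
t: 20.8
position: [575.6, -198.7, 19.1]
orientation: [-0.0, 0.988, -0.156, -0.0]
ft_force: [0.3, 0.0, -1.3]
width: 59.1
grasp_force: 54.5
```

Emit:
{"api": "drive_tool", "payload": {"series": [[0,0,-0.1,0,0,0,0.6],[0,0,-0.1,0,0,0,0.6],[0,0,0,0,0,0,0.6]]}}

```text
t: 21.1
position: [575.6, -198.7, 17.1]
orientation: [-0.0, 0.988, -0.156, -0.0]
ft_force: [-0.2, -0.2, -2.3]
width: 58.6
grasp_force: 54.5
```

Emit:
{"api": "drive_tool", "payload": {"series": [[0,0,-0.1,0,0,0,0.6],[0,0,0,0,0,0,0.6],[0,0,0,0,0,0,0.6]]}}

```text
t: 21.4
position: [575.7, -198.7, 16.2]
orientation: [-0.0, 0.988, -0.156, -0.0]
ft_force: [0.5, -0.1, -2.7]
width: 58.8
grasp_force: 54.5
```

Emit:
{"api": "drive_tool", "payload": {"series": [[0,0,-0.1,0,0,0,0.6],[0,0,-0.05,0,0,0,0.6],[0,0,0,0,0,0,0.6]]}}

```text
t: 21.7
position: [575.6, -198.7, 14.7]
orientation: [-0.0, 0.988, -0.156, -0.0]
ft_force: [0.3, -0.8, -2.6]
width: 59.2
grasp_force: 54.5
```

Emit:
{"api": "drive_tool", "payload": {"series": [[0,0,-0.1,0,0,0,0.6],[0,0,-0.05,0,0,0,0.6],[0,0,0,0,0,0,0.6]]}}

```text
t: 22.0
position: [575.8, -198.7, 13.6]
orientation: [0.0, 0.988, -0.156, 0.0]
ft_force: [-1.1, -0.7, 1.6]
width: 59.1
grasp_force: 55.0
```

Emit:
{"api": "drive_tool", "payload": {"series": [[0,0,-0.1,0,0,0,0.6],[0,0,-0.05,0,0,0,0.6],[0,0,0,0,0,0,0.6]]}}

```text
t: 22.3
position: [576.0, -198.8, 13.3]
orientation: [0.0, 0.988, -0.156, 0.0]
ft_force: [-4.0, 1.7, 13.8]
width: 58.9
grasp_force: 56.4
```

Emit:
{"api": "drive_tool", "payload": {"series": [[0,0,0.05,0,0,0,0.6],[0,0,0.05,0,0,0,0.6],[0,0,0,0,0,0,0.65],[0,0,0,0,0,0,0.75],[0,0,0,0,0,0,0.85]], "grip_force": 20}}

```text
t: 22.8
position: [575.8, -198.7, 12.6]
orientation: [-0.0, 0.988, -0.156, 0.0]
ft_force: [0.3, 0.6, -0.2]
width: 72.3
grasp_force: 0.0
```

Emit:
{"api": "drive_tool", "payload": {"series": [[0,0,0,0,0,0,0.9],[0,0,1.5,0,0,0,0.9],[0,0,4,0,0,0,0.9],[0,0,4,0,0,0,0.5],[0,0,2,0,0,0,0]]}}

```text
t: 23.3
position: [577.1, -198.9, 131.0]
orientation: [0.0, 0.988, -0.156, 0.002]
ft_force: [-0.0, -0.5, -0.5]
width: 49.5
grasp_force: 0.0
```

Emit:
{"api": "drive_tool", "payload": {"series": [[-3.1,0.95,0,0,0,0,0],[-3.1,0.95,0,0,0,0,0],[-3.1,0.95,0,0,0,0,0],[0,0,0,0,0,0,0]]}}

```text
t: 23.7
position: [478.2, -169.2, 127.6]
orientation: [0.0, 0.988, -0.156, -0.002]
ft_force: [1.0, -0.2, 1.3]
width: 0.1
grasp_force: 0.0
```

```bash
python3 - <<'E'
from h import *
q,d=grab('scene','n7');s=arm.observe();print(s['t'],s['position'],s['width'])
g=cv2.cvtColor(q[:,:,::-1].copy(),cv2.COLOR_BGR2HSV)
def show(ch,r0,r1,c0,c1):
    print('cols',c0);print('\n'.join(str(r0+i)+': '+' '.join(f'{v:3d}' for v in row) for i,row in enumerate(g[r0:r1,c0:c1,ch])))
C=np.array([575.8,-198.7,0])
X=[C+EX*sx*12+EY*sy*30+[0,0,32] for sx,sy in((1,1),(1,-1),(-1,-1),(-1,1))];print('pred',proj('scene',X).round(1).tolist())
show(2,160,184,272,300);show(1,160,184,272,300)
def pts3(n,d,r0,r1,c0,c1):
    o=[]
    for v in range(r0,r1):
        for u in range(c0,c1):
            oo,r=ray(n,(u,v)); c=arm.camera_params(n);o.append(oo+r*d[v,u])
    return np.array(o).reshape(r1-r0,c1-c0,3)
P=pts3('scene',d,164,182,278,297);print('z from depth');print('\n'.join(' '.join(f'{z:3.0f}' for z in row) for row in P[...,2]))
E
```

```text
23.75 [ 481.06258867 -169.91994236  128.00858813] -0.36841381218037544
pred [[276.0, 174.6], [288.1, 167.0], [293.7, 169.9], [281.6, 177.7]]
cols 272
160: 148 146 139 136 139 148 163 161 147 142 128 116 130 125 127 149 139 121 122 145 159 153 134 134 143 139 138 143
161: 138 143 141 140 142 141 150 148 139 130 119 126 127 115 130 143 127 122 140 157 157 137 129 139 134 133 139 143
162: 141 145 137 135 136 132 138 133 131 127 126 125 112 122 138 128 127 139 157 160 145 129 134 134 130 135 141 142
163: 131 113 104 131 150 130 122 120 132 135 124 107 111 132 125 130 138 152 160 149 125 123 131 135 133 138 144 138
164: 179 118 108 119 151 110 118 118 119 121 110 109 133 128 120 136 149 158 150 126 111 122 141 142 136 141 143 132
165: 189 183 154 150 169 164 172 138 160 159 120 112 130 121 126 147 156 149 124 108 117 143 148 136 138 142 136 138
166: 189 188 195 206 188 195 188 179 195 196 190 157 147 164 127 147 142 127 114 120 136 148 139 133 134 131 138 152
167: 182 191 197 209 198 198 196 195 197 197 188 164 191 203 130 162 159 112 123 134 140 143 138 133 129 135 150 153
168: 148 183 1
[... 5355 characters left out ...]
  33  31  33   0
 27  24  32  29  30  30  27  28  30  30  29  28  27  24  31  30  32  31  32
 31  29  30  31  29  29  31  31  32  30  29  26  30  32  32  31  32  31  33
 31  29  31  28  31  29  31  30  33  26  26  31  30  33  33  32  32  35  33
 29  29  30  29  31  31  29  29  26  32  30  33  33  32  33  27  32 703  33
 27  28  30  29  28  29  26  25  33  32  32  34  33  34  31  32  34  31  31
 24  26  27  28  27  24  24  33  28  32  31  33  31  34  33  31  34  29  30
 20  24  21  26  23  21  21  27  31  34  28  32  35  35  32  32  29  33  30
 11  17  21  22  21  15  15  24  27  29  31  30  32  33  31  33  30  28  27
  5   7   9  18  14  15  16  21  23  24  26  27  32  33  32  29  28  29  23
```

The numbers show the billet lying flat between the jaws, with its top about 2 mm below the jaw tops. Next I'll check how well it's centred along the jaws.

```bash
python3 - <<'E'
from h import *
q=cv2.imread('pics/n7.png');g=cv2.cvtColor(q,cv2.COLOR_BGR2HSV).astype(int);m=np.zeros(g.shape[:2],'uint8')
m[166:180,274:294]=((g[...,1]<50)&(g[...,2]>190))[166:180,274:294]
n,l,st,ce=cv2.connectedComponentsWithStats(m);i=1+st[1:,4].argmax();print(st[i],ce[i])
F=np.array([597.5,-207.05,0])
def st_(w): r=w-F;return (r@EX).round(1),(r@EY).round(1)
w=onz('scene',ce[i],32);print('billet ctr',w.round(1),st_(w))
ct=max(cv2.findContours((l==i).astype('uint8'),0,1)[0],key=cv2.contourArea)
W=np.array([onz('scene',u,32) for u in ct[:,0]]);r=W-F;print('t range',(r@EY).min(),(r@EY).max(),'s',(r@EX).min(),(r@EX).max())
c=W.mean(0);long=cv2.minAreaRect(W[:,:2].astype('float32'));print(long)
# sides of the sliding jaw top (z=34): for s offsets, edges across t from scene0 (unshadowed)
p=cv2.cvtColor(cv2.imread('pics/scene0.png'),cv2.COLOR_BGR2GRAY)
for nm,z,ss in(('mov',34,(-70,-62,-55)),('fix',34,(10,20,30))):
    for s in ss:
        t=np.arange(-36,37,1.);u=proj('scene',[F+EX*s+EY*k+[0,0,z] for k in t]).astype('float32')
        pr=cv2.remap(cv2.imread('pics/scene0.png'),u[:,:1],u[:,1:],cv2.INTER_LINEAR)[:,0,0].astype(int)
        d=np.abs(np.diff(cv2.GaussianBlur(pr.astype('float32').reshape(-1,1),(1,5),1)[:,0]));k1=d[:30].argmax();k2=43+d[43:].argmax();print(nm,s,'edges',t[k1]+.5,t[k2]+.5,'ctr',(t[k1]+t[k2])/2+.5)
E
```

```text
[276 168  17  10  81] [284.11111111 172.69135802]
billet ctr [ 577.2 -195.1   32. ] (np.float64(-23.0), np.float64(5.2))
t range -24.19516573254399 34.386166645129364 s -35.2974526441973 -10.410688488031056
((577.4757690429688, -195.35784912109375), (58.63682174682617, 24.67994499206543), 71.47016143798828)
mov -70 edges -33.5 27.5 ctr -3.0
mov -62 edges -20.5 28.5 ctr 4.0
mov -55 edges -24.5 28.5 ctr 2.0
fix 10 edges -20.5 29.5 ctr 4.5
fix 20 edges -14.5 14.5 ctr 0.0
fix 30 edges -15.5 34.5 ctr 9.5
```

The billet sits within about 1 mm of the jaw centre, square, with roughly 5–7 mm free on each side. I'll lower the shut fingers behind the stud.

Emit:
{"api": "drive_tool", "payload": {"series": [[0,0,-4,0,0,0,0],[0,0,-3,0,0,0,0],[0,0,-1.2,0,0,0,0],[0,0,0,0,0,0,0],[0,0,0,0,0,0,0]]}}

```text
t: 24.25
position: [483.7, -170.3, 46.3]
orientation: [-0.0, 0.988, -0.156, 0.0]
ft_force: [0.1, 0.4, 0.8]
width: 0.2
grasp_force: 0.0
```

Emit:
{"api": "drive_tool", "payload": {"series": [[0.29,-0.09,0,0,0,0,0],[0.29,-0.09,0,0,0,0,0],[0.29,-0.09,0,0,0,0,0],[0,0,0,0,0,0,0],[0,0,0,0,0,0,0]]}}

```text
t: 24.75
position: [491.5, -173.0, 46.0]
orientation: [0.0, 0.988, -0.156, 0.0]
ft_force: [0.4, 0.6, -0.2]
width: 0.4
grasp_force: 0.0
```

Emit:
{"api": "drive_tool", "payload": {"series": [[0.19,-0.06,0,0,0,0,0],[0.19,-0.06,0,0,0,0,0],[0.19,-0.06,0,0,0,0,0],[0,0,0,0,0,0,0]]}}

```text
t: 25.15
position: [497.0, -174.7, 45.7]
orientation: [-0.0, 0.988, -0.156, -0.0]
ft_force: [-2.3, 0.1, 1.3]
width: -0.2
grasp_force: 0.9
```

Emit:
{"api": "drive_tool", "payload": {"series": [[0.19,-0.06,0,0,0,0,0],[0.19,-0.06,0,0,0,0,0],[0,0,0,0,0,0,0]]}}

```text
t: 25.45
position: [500.8, -175.9, 45.7]
orientation: [-0.0, 0.988, -0.156, -0.0]
ft_force: [-2.8, 0.0, 1.6]
width: 0.4
grasp_force: 1.5
```

Emit:
{"api": "drive_tool", "payload": {"series": [[0.1,-0.03,0,0,0,0,0],[0.1,-0.03,0,0,0,0,0],[0,0,0,0,0,0,0]]}}

```text
t: 25.75
position: [502.8, -176.6, 45.7]
orientation: [0.0, 0.988, -0.156, -0.0]
ft_force: [-2.8, 0.3, 1.1]
width: 0.1
grasp_force: 2.0
```

Emit:
{"api": "drive_tool", "payload": {"series": [[0.1,-0.03,0,0,0,0,0],[0.1,-0.03,0,0,0,0,0],[0,0,0,0,0,0,0]]}}

```text
t: 26.05
position: [505.1, -177.3, 45.7]
orientation: [0.0, 0.988, -0.156, 0.0]
ft_force: [-3.2, -0.2, -0.5]
width: -0.3
grasp_force: 1.7
```

Emit:
{"api": "drive_tool", "payload": {"series": [[0.1,-0.03,0,0,0,0,0],[0,0,0,0,0,0,0]]}}

```text
t: 26.25
position: [505.3, -177.3, 45.7]
orientation: [-0.0, 0.988, -0.156, -0.001]
ft_force: [-5.8, -0.6, 1.4]
width: -0.1
grasp_force: 2.8
```

Emit:
{"api": "drive_tool", "payload": {"series": [[0.1,-0.03,0,0,0,0,0],[0,0,0,0,0,0,0]]}}

```text
t: 26.45
position: [505.3, -177.4, 45.6]
orientation: [-0.0, 0.988, -0.156, -0.002]
ft_force: [-8.0, 1.4, 4.4]
width: 0.1
grasp_force: 4.2
```

Emit:
{"api": "drive_tool", "payload": {"series": [[0.1,-0.03,0,0,0,0,0],[0.1,-0.03,0,0,0,0,0],[0,0,0,0,0,0,0]]}}

```text
t: 26.75
position: [505.4, -177.4, 45.5]
orientation: [-0.0, 0.988, -0.156, -0.003]
ft_force: [-13.5, 3.1, 9.5]
width: -0.1
grasp_force: 6.9
```

Emit:
{"api": "drive_tool", "payload": {"series": [[0.1,-0.03,0,0,0,0,0],[0,0,0,0,0,0,0]]}}

```text
t: 26.95
position: [505.4, -177.4, 45.5]
orientation: [-0.0, 0.988, -0.156, -0.004]
ft_force: [-15.8, 4.7, 12.9]
width: -0.2
grasp_force: 8.2
```

Emit:
{"api": "drive_tool", "payload": {"series": [[-0.4,0.12,0,0,0,0,0],[-0.6,0.19,0,0,0,0,0],[-0.6,0.19,0,0,0,0,0],[0,0,4,0,0,0,0],[0,0,4,0,0,0,0]]}}

```text
t: 27.45
position: [493.6, -173.2, 126.1]
orientation: [-0.0, 0.988, -0.156, -0.001]
ft_force: [1.5, 0.1, 0.6]
width: 0.3
grasp_force: 0.0
```

Emit:
{"api": "drive_tool", "payload": {"series": [[-3,1,3,0,0,0,0],[-2,0.5,2,0,0,0,0],[0,0,0,0,0,0,0],[0,0,0,0,0,0,0]]}}

```text
t: 27.85
position: [444.7, -158.9, 176.5]
orientation: [0.0, 0.988, -0.156, 0.002]
ft_force: [-0.1, 0.4, -0.6]
width: -0.1
grasp_force: 0.0
```

```bash
python3 - <<'E'
from h import *
q,d=grab('scene','n8');s=arm.observe();print(s['t'],s['position'],s['ft_force'])
g=cv2.cvtColor(q[:,:,::-1].copy(),cv2.COLOR_BGR2HSV).astype(int)
F=np.array([597.5,-207.05,0])
def blob(c,r,z,nm,lo=190):
    m=np.zeros(g.shape[:2],'uint8');m[r[0]:r[1],c[0]:c[1]]=((g[...,1]<50)&(g[...,2]>lo))[r[0]:r[1],c[0]:c[1]]
    n,l,st,ce=cv2.connectedComponentsWithStats(m)
    for i in range(1,n):
        if st[i,4]<30: continue
        ct=max(cv2.findContours((l==i).astype('uint8'),0,1)[0],key=cv2.contourArea)
        W=np.array([onz('scene',u,z) for u in ct[:,0]]);r_=W-F;w=onz('scene',ce[i],z)-F
        print(nm,st[i].tolist(),'s,t',(w@EX).round(1),(w@EY).round(1),'t',(r_@EY).min().round(1),(r_@EY).max().round(1),'s',(r_@EX).min().round(1),(r_@EX).max().round(1))
blob((265,325),(155,210),32,'vice')
blob((265,325),(155,210),34,'grey',85)
blob((200,262),(235,305),20,'tray')
for nm,u in(('jar',None),):
    a=cv2.imread('pics/scene0.png');m1=cv2.absdiff(a,q[:,:,::-1].copy()).max(2);print('jar diff',m1[140:165,315:342].mean().round(1),'loupe diff',m1[198:218,203:222].mean().round(1))
print('\n'.join(str(162+i)+': '+' '.join(f'{v:3d}' for v in row) for i,row in enumerate(g[162:184,270:298,2])))
E
```

```text
27.9 [ 444.7256087  -158.83215147  175.77576697] [ 0.51789584 -1.50825081  0.52842089]
vice [276, 168, 21, 12, 146] s,t -30.4 4.2 t -24.0 34.8 s -56.8 -5.2
vice [272, 207, 23, 3, 46] s,t -131.0 144.9 t 120.3 163.7 s -160.8 -109.7
grey [274, 167, 28, 21, 293] s,t -49.2 13.1 t -31.3 45.3 s -109.7 -1.4
grey [300, 176, 14, 10, 45] s,t -102.4 -8.9 t -19.0 5.7 s -129.1 -75.6
grey [272, 206, 23, 4, 53] s,t -131.4 146.4 t 122.1 165.4 s -162.1 -110.4
tray [229, 248, 24, 13, 175] s,t -167.1 335.6 t 315.7 356.4 s -196.0 -137.7
tray [206, 280, 27, 16, 213] s,t -206.4 442.4 t 423.3 462.3 s -236.0 -175.8
jar diff 16.2 loupe diff 3.4
162: 129 135 142 146 139 135 136 133 138 132 129 124 124 125 112 122 137 128 127 140 155 161 146 128 133 134 127 136
163: 159 126 129 114 104 130 150 129 122 118 131 133 126 112 112 129 125 129 138 153 160 147 127 120 129 136 133 135
164: 190 194 178 119 106 120 152 110 119 120 119 120 113 106 130 129 120 140 151 158 150 125 110 122 143 142 135 144
165: 190 192 192 184 155 150 169 163 172 141 164 159 122 112 131 122 123 148 156 148 124 107 118 140 149 138 138 142
166: 
[... 1400 characters left out ...]
78:  72  57  60  63  67  77  81  89  94  96  98  96  85  87 137 197 217 229 232 229 219 188 151 168 206 230 213 120
179: 115  80  75  56  60  62  64  77  85  92  91  79  75  81 103 130 147 204 216 210 173 143 202 229 229 225 186  93
180: 124 118 119  97  75  60  65  60  70  78  81  69  66  79 118 157 125 137 127 140 175 210 229 229 228 206 101  73
181: 120 116 133 136 107  44  57  58  61  61  62  67  65  68  71  81 130 164 133 172 218 222 228 227 228 214 142  86
182: 102 108 127 126  91  59  57  45  59  58  60  60  62  63  69  76  77  99 150 165 162 199 213 225 229 223 185  97
183:  85 100 116 122 111  93  93  58  44  48  55  59  58  63  72  76  74  71  75 109 158 161 152 197 211 189 133 121
```

```bash
python3 -c "
from h import *
print(arm.finish_job())"
```

```text
the job is handed in; nothing more can be done
None
```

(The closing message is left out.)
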